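Lock the portafilter into the espresso machine

ROBOT

A 7-joint arm with a two-finger parallel gripper is mounted at the origin on a cart in front of the work surface, level with it; the furniture and walls round the work are solid. World frame = base frame: x ahead of the robot, y to its left, z up, the work surface at z = 0. Lengths are in mm, angles in rad, forces in N, time in s.
With the tool pointing down it reaches from about 425 to 975 mm from the base axis. Payload 16.7 kg.
Tool frame: the origin (TCP) lies on the front face of the gripper's body, between the roots of the fingers; the fingertips stand 73 mm ahead of it and the grasp point (between the pads) lies 54 mm ahead of it; z points along the fingers, y is the line along which they close (so a half turn about z gives the same grasp; the last joint's range is limited). The gripper opens to 85 mm and grips with 20 to 120 N. Pads are 22 mm wide; open, the fingers measure 114 mm over their backs; the gripper's body (76 mm by 85 mm) begins 54 mm behind the grasp point. The pads swing forward as they close: fully open they stand 13 mm farther back than shut.
Start: joints at [-1.454, 0.426, 0.074, 1.606, -0.034, 1.111, -0.067], TCP at [177.319, 651.259, 303.902] pointing down, gripper open.
Joint ranges: [-2.85, 2.85], [-0.5, 2.14], [-1.23, 1.37], [0.21, 2.46], [-1.02, 4.16], [0.16, 2.05], [-2.73, 2.73]. Speed limits (rad/s): [1.89, 1.89, 2.39, 2.39, 3.01, 3.01, 3.01].

INTERFACE

Orientations are given as [roll, pitch, yaw] about the fixed x, y, z axes, in that order (R = Rz(yaw) Ry(pitch) Rx(roll)).
In Python, from workcell import arm gives the robot as it stands.
- The arm moves only by the tool play_rows, never from a script. Its argument "motion" is a list of rows, each an object with "travel": the shift along the tool's x, y, z in mm, a list of three; "spin": the turn about the tool's z in rad. A call has 1 to 10 rows; each row is the pose to reach, as a shift and turn from the pose commanded when the call began, along the tool's axes at that moment; what a row does not reach only later rows make up. A row lasts 1/8 s, in which the tool goes at most 62.5 mm and 10.7 degrees, less where a joint would pass 70% of its speed; a pose out of reach is approached as far as the arm can. A call with a gripper value outside its range is refused whole. "gripper" is the closure, from 0 (fully open) to 1 (shut), set as the call begins (left out, the last holds). The fingers move at their own pace and stop on an object; "force" is the grip in N (left out, the last holds). Time passes only in rows, so rows that repeat a pose let the fingers close. It gives the time, the measured TCP pose, the force, the opening and the grip force at its end, in the units of the state.
- arm.sense(): the state, without advancing time (a new reading comes with each control period).
- arm.camera(name): name is "scene" or "top" or "wrist"; returns (picture, depth): 384x512x3 uint8, red, green, blue; 384x512 float32, mm along the optical axis (not along the pixel's ray), 0 where there is no reading.
- arm.camera_model(name): a dict with "fx", "fy", "cx", "cy" (pixels), "dist_coeffs" ([k1, k2, p1, p2, k3] as OpenCV has them; the pictures are not rectified), "rvec" (rotation vector, rad) and "tvec" (3), from world to camera coordinates, as OpenCV has them. Camera axes: x right, y down, z forward; pixel columns grow to the right and rows downward; lengths in mm; the calibration is good to about 2 mm. A picture is of the moment at which its call begins: read the wrist's pose just before it. camera_model takes no time and is no camera call; for the wrist camera it gives the pose at the moment of the call.
- arm.finish_job(): hands the job in; it is judged then, once.
The state is a dict: "t": time; "qpos": joint angles; "joint_vel": joint speeds; "effort": joint torques, N m; "eef_pos": TCP position; "orientation": TCP orientation; "force": force on the tool from outside, world axes, zero at the start; "ft_torque": the same for the moment, N m; "width": opening from 0.0 (shut) to 1.0 (fully open); "finger_force": force on a finger pad.
Only numpy, scipy, OpenCV 4.12 (cv2) and the standard library are available. Lean on these libraries where they do the work, as an engineer would, in place of code of your own. Each camera call takes 0.05 s, during which the arm holds its last target. There are 200 camera calls.

TASK

Pick up the portafilter by its handle and fit it upright into the group under the hood of the espresso machine: feel for the slots with the handle to the left (as one faces the machine), push the lugs up through them, then swing the handle to the right until it stops, so that the portafilter stays locked up tight against the gasket when you let go. Do not knock the machine with the arm or gripper (lean the gripper outward, clear of the hood), do not jam the portafilter up hard against the gasket, and leave the cup, the tub and the mug standing where they are.

Things in the scene. Friction and masses are not known exactly. Their poses are not given: they have to be found in the camera images.
- portafilter: Portafilter, 177 mm long, 0.32 kg (varies), loose, standing upright on its foot on the worktop. Origin: centre of the underside of its round steel basket; z up, its black handle along its own -x. Basket 58 mm diameter, 66 mm high, top edge tapered to 50 mm over the last 8 mm.
- lugs (a point): Point on the portafilter's axis level with the tops of its 3 lugs, 56 mm above the underside; axes as the portafilter's. The lugs stand out of the basket to 36 mm from the axis, each 9 mm wide and 7 mm high, at 60, 180 (the handle side) and 300 deg from its +x.
- handle_grip (a point): Point in the portafilter's handle to hold it by, 125 mm from the basket's axis and 26 mm above the underside; axes as the portafilter's. The handle is a rubber-coated bar with flat sides, 24 mm wide, 24 mm high (14 to 38 mm above the underside), from 65 to 148 mm from the axis; nearer the basket a 14 mm neck. Grip it hard (100 N) and feel with about 4 N, or it tips in the fingers.
- machine: White espresso machine, fixed, 200 mm wide, 0.29 m high. Origin: on the worktop below the group axis; z up, front faces its own -x. Drip tray 38 mm high, from 95 mm before to 155 mm behind the axis; column from 85 mm behind it. Round hood about the axis, radius 105 mm, 213 to 277 mm high, overhangs a fitted handle: hold that with the gripper leaning outward along it, about 30 deg from vertical.
- group_mouth (a point): Centre of the open lower mouth of the fixed bayonet collar under the hood, on the group axis, 180 mm above the worktop; axes as the machine's. Collar outer radius 47 mm. In it 3 ledges, inner radius 31 mm, undersides level with the mouth, leave 3 slots 120 deg apart, 28 deg wide. With lugs against the ledges the portafilter's underside is 56 mm lower; at the slots it rises 14 mm to the gasket.
- slots (a point): Point on the group axis 6 mm above the mouth, level with the tops of the ledges at the slots. The slots' direction is hidden and differs each time: the lugs meet them with the handle 22 to 52 deg left (the machine's +y side) of straight out from the machine's front (its -x), so feel for them. The lugs have about 5 deg of play in the slots either way.
- locked (a point): Point on the group axis 39 mm below the mouth: where the portafilter's underside is when locked. From the slots the handle turns right (counterclockwise from above): from 7 deg past the slots' middle the lugs climb ramps on the ledges by 4 mm, fully up at 33 deg; a hard stop follows at about 40 deg. Friction holds it there under the gasket's 14 N.
- gasket (a joint): Upward travel (m) of the sprung gasket that meets the portafilter's rim in the collar: 0 when free (portafilter underside 42 mm below the mouth or lower), about 0.003 when locked, 0.009 at the end of its travel. Its spring gives 8 N at first touch and 2 N more per mm.
- cup: Small cream cup, 59x83x55 mm, standing upside down on the cup shelf on the machine's top. Origin: centre of its underside.
- tub: Small white and blue yoghurt tub, 72 mm diameter, 71 mm high, standing on the worktop between the robot and the machine. Origin: centre of its underside.
- mug: Large striped mug, 86x120x90 mm, standing on the worktop at the left, between the robot and the machine. Origin: centre of its underside.
Mind the look-alikes: they are no part of the job. What is shaped like the portafilter but purple is not meant.

How it is judged:
By the outcome, as a careful person would: the job done as asked, in the order asked, and still so for the second after the job is handed in, with the robot touching nothing.
It also fails if it takes over 51 s, if anything falls off the work surface, if the arm or the gripper's body presses on something with over 40 N, if the wrist force passes 120 N, or if a joint passes its speed limit or range.

## Working session

There is one attempt and no reset: what is moved stays moved. The work goes in short steps, Python scripts to look and compute and a tool call to move; the robot and the scene stay as the last step left them, time stands still between calls to the robot, and variables do not carry over. Pictures are saved under pics/ and viewed, at most 10 in all, crops included, and the job is handed in when it is done.

Besides the shell and the picture viewer there is one more tool, called after "Emit:" as name(argument=value, ...), one argument or row to a line, values as JSON. play_rows: Moves the arm, as the interface text tells. Its arguments: {"type":"object","properties":{"motion":{"type":"array","items":{"type":"object","properties":{"travel":{"type":"array","items":{"type":"number"}},"spin":{"type":"number"}}}},"gripper":{"type":"number"},"force":{"type":"number"}},"required":["motion"]}

```bash
mkdir -p pics; ls
python3 - <<'E'
from workcell import arm
import numpy as np,cv2
s=arm.sense();print(s)
for n in("scene","top"):
    p,d=arm.camera(n);m=arm.camera_model(n)
    np.savez(n+".npz",p=p,d=d,**{k:np.array(v) for k,v in m.items()})
    cv2.imwrite(f"pics/{n}0.png",p[:,:,::-1]);print(n,m)
E
```

```text
pics
{'t': 0.0, 'qpos': array([-1.45456233,  0.42673526,  0.07385466,  1.60664217, -0.03415242,
        1.11080944, -0.06709411]), 'joint_vel': array([-4.58390959e-04,  7.05973000e-05, -2.42828365e-03,  7.59057282e-04,
        5.98765358e-04, -8.61337990e-04,  1.36786581e-03]), 'effort': array([ 8.63477567e-05, -9.49857116e+01,  3.76076147e+00, -4.63520837e+01,
        1.94011792e-02,  1.03199956e-02, -1.93480253e-05]), 'eef_pos': array([177.19239526, 650.98064941, 303.1929513 ]), 'orientation': array([-3.14025865e+00,  5.39256477e-05,  2.87580511e+00]), 'force': array([-0.26672753,  0.23937367, -0.89354208]), 'ft_torque': array([0.01389584, 0.03379775, 0.05591402]), 'finger_force': 0.0, 'width': 1.003309796350497}
scene {'fx': 473.1890836012218, 'fy': 473.1890836012218, 'cx': 256.2891843435307, 'cy': 193.58405370930555, 'dist_coeffs': array([0.01990131, 0.        , 0.        , 0.        , 0.        ]), 'rvec': array([ 2.33460769, -0.23466144,  0.1102164 ]), 'tvec': array([-604.67383367,  -16.75049488, 1863.11743077])}
top {'fx': 354.0440790017593, 'fy': 354.0440790017593, 'cx': 259.21290573002904, 'cy': 196.20430620255888, 'dist_coeffs': array([-0.10480393,  0.        ,  0.        ,  0.        ,  0.        ]), 'rvec': array([ 2.12352116, -2.18917941,  0.07247011]), 'tvec': array([-296.43995947,  560.85096536, 1075.40214398])}
```

View pics/scene0.png

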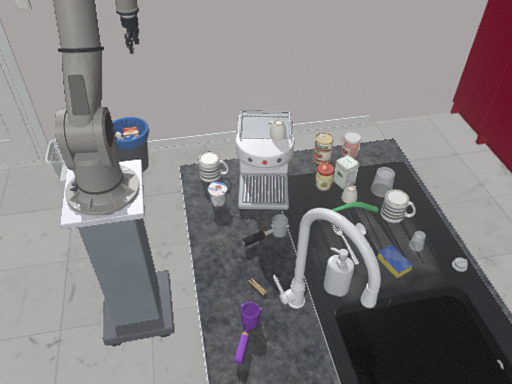

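View pics/top0.png

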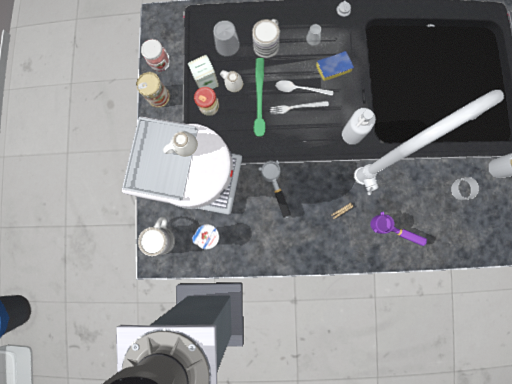

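The pictures show the machine at (266,160) in scene and (185,165) in top. There are two portafilter shapes. The steel one with a black handle has its basket at top (271,171) and its handle running to (284,214). The purple one is at top (383,224) and is the look-alike. I mean the steel and black one, and will confirm it in a crop.

```bash
cat > h.py <<'E'
import numpy as np,cv2
def world(n,f=None):
    z=np.load(f or n+".npz");d=z['d'];h,w=d.shape
    K=np.array([[z['fx'],0,z['cx']],[0,z['fy'],z['cy']],[0,0,1]])
    u,v=np.meshgrid(np.arange(w),np.arange(h))
    n_=cv2.undistortPoints(np.stack([u,v],-1).reshape(-1,1,2).astype(float),K,z['dist_coeffs']).reshape(h,w,2)
    P=np.dstack([n_*d[...,None],d])
    R=cv2.Rodrigues(z['rvec'])[0]
    W=(P-z['tvec'])@R
    W[d==0]=np.nan
    return z['p'],W
E
python3 - <<'E'
from h import *
p,W=world("top");ps,Ws=world("scene")
for uv in [(271,171),(282,205),(205,160),(215,190),(230,200),(206,237),(153,240),(300,240)]: print(uv,W[uv[1],uv[0]].round(),p[uv[1],uv[0]])
for uv in [(280,222),(255,238),(264,195),(265,150)]: print('s',uv,Ws[uv[1],uv[0]].round())
a=cv2.resize(p[130:260,120:310],None,fx=4,fy=4,interpolation=cv2.INTER_CUBIC)[:,:,::-1]
cv2.imwrite("pics/crop1.png",a)
E
```

```text
(271, 171) [ 627. -352.   37.] [164 169 173]
(282, 205) [ 521. -382.   38.] [64 65 66]
(205, 160) [ 618. -192.  279.] [255 254 255]
(215, 190) [ 545. -215.  276.] [255 255 255]
(230, 200) [ 542. -224.   34.] [207 212 217]
(206, 237) [ 431. -154.   69.] [198 201 167]
(153, 240) [426.   1.  87.] [255 255 255]
(300, 240) [ 412. -437.   -4.] [104 106 109]
s (280, 222) [ 633. -341.   41.]
s (255, 238) [ 531. -396.   40.]
s (264, 195) [ 606. -197.   43.]
s (265, 150) [ 601. -216.  277.]
```

View pics/crop1.png

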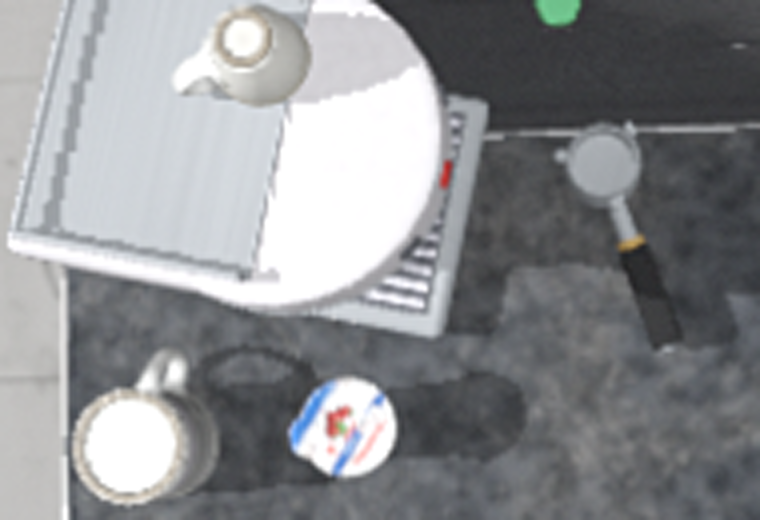

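The crop confirms the target: steel basket at crop (603,165), black handle running to (668,345), two lugs visible. The hood covers most of the tray. Next I fit the poses.

```bash
cat > fit.py <<'E'
from h import *
from scipy.optimize import least_squares
def circ(P,r=None):
    f=(lambda q:np.hypot(P[:,0]-q[0],P[:,1]-q[1])-(r or q[2]))
    s=least_squares(f,[*P.mean(0)[:2],50],loss='soft_l1',f_scale=1.5);return s.x.round(1),np.abs(s.fun).mean().round(2)
for n in("top","scene"):
    p,W=world(n);x,y,z=W[...,0],W[...,1],W[...,2];g=p.astype(int).sum(2)
    print(n)
    # worktop level
    t=W[(x>420)&(x<480)&(y<-420)&(y>-520)];print(' worktop z',np.nanmedian(t[:,2]).round(1))
    h=(z>17)&(z<55)&(x>480)&(x<640)&(y<-310)&(y>-440)
    H=W[h&(g<300)];print(' handle n',len(H),'z',np.percentile(H[:,2],[10,50,90]).round(1))
    T=H[H[:,2]>np.percentile(H[:,2],95)-6];c=T[:,:2].mean(0);u,s,v=np.linalg.svd(T[:,:2]-c);d=v[0]*np.sign(v[0,0]);
    pr=(T[:,:2]-c)@d;print(' handle c',c.round(1),'dir handle->basket deg',np.degrees(np.arctan2(d[1],d[0])).round(1),'ext',pr.min().round(),pr.max().round())
    B=W[(z>56)&(z<80)&(x>590)&(x<670)&(y<-300)&(y>-400)];print(' basket rim n',len(B),B.mean(0).round(1), 'range',B.min(0).round(),B.max(0).round())
    if len(B)>10: print(' circle',circ(B))
    # hood top
    m=((z>262)&(z<292)&(x>450)&(x<760)&(y<-50)&(y>-330)).astype(np.uint8)
    HT=W[m>0];print(' hood z',np.percentile(HT[:,2],[5,50,95]).round(1),HT.min(0).round(),HT.max(0).round())
    tr=W[(z>25)&(z<50)&(x>420)&(x<760)&(y<-100)&(y>-320)&(g>300)];print(' tray',len(tr),tr.min(0).round(),tr.max(0).round())
    hull=cv2.convexHull(tr[:,:2].astype(np.float32));print(' trayrect',cv2.minAreaRect(tr[:,:2].astype(np.float32)))
    np.save(n+"_hood.npy",HT)
    for nm,a in(("tub",(380,490,-215,-100,60,80)),("mug",(370,500,-90,70,70,100))):
        Q=W[(x>a[0])&(x<a[1])&(y>a[2])&(y<a[3])&(z>a[4])&(z<a[5])];print(' ',nm,Q.mean(0).round(),Q.min(0).round(),Q.max(0).round())
E
python3 fit.py
```

```text
top
 worktop z -0.4
 handle n 221 z [33.4 36.9 40.3]
 handle c [ 527.1 -383. ] dir handle->basket deg 21.5 ext -43.0 103.0
 basket rim n 93 [ 625.  -350.9   63.4] range [ 596. -380.   56.] [ 654. -316.   70.]
 circle (array([ 625.3, -350.7,   26.3]), np.float64(1.49))
 hood z [273.1 278.  281.8] [ 507. -256.  262.] [734. -50. 292.]
 tray 714 [ 499. -319.   25.] [ 758. -120.   50.]
 trayrect ((619.312744140625, -248.14927673339844), (100.83944702148438, 308.23681640625), 55.73218536376953)
  tub [ 432. -154.   70.] [ 401. -190.   62.] [ 466. -110.   75.]
  mug [425.   1.  87.] [382. -40.  70.] [485.  47.  95.]
scene
 worktop z 1.7
 handle n 185 z [25.2 36.7 42.1]
 handle c [ 527.4 -387. ] dir handle->basket deg 17.5 ext -40.0 41.0
 basket rim n 109 [ 628.4 -355.8   62.8] range [ 595. -386.   56.] [ 657. -323.   71.]
 circle (array([ 629. , -353.3,   26.2]), np.float64(2.38))
 hood z [267.9 279.3 285.1] [ 510. -261.  262.] [737. -50. 292.]
 tray 1212 [ 422. -265.   25.] [ 720. -101.   50.]
 trayrect ((567.2252807617188, -158.50491333007812), (168.88157653808594, 277.59033203125), 78.44829559326172)
  tub [ 435. -158.   71.] [ 400. -192.   60.] [ 470. -113.   80.]
  mug [427.  -6.  87.] [383. -46.  70.] [485.  46.  98.]
```

```bash
cat > mach.py <<'E'
from h import *
from scipy.optimize import least_squares
def hoodfit(n):
    p,W=world(n);x,y,z=W[...,0],W[...,1],W[...,2]
    m=((z>266)&(z<288)&(x>480)&(x<760)&(y<-20)&(y>-330)).astype(np.uint8)
    m=cv2.morphologyEx(m,cv2.MORPH_OPEN,np.ones((3,3)))
    c,_=cv2.findContours(m,cv2.RETR_EXTERNAL,cv2.CHAIN_APPROX_NONE);c=max(c,key=len)[:,0]
    P=W[c[:,1],c[:,0],:2]
    o=np.array([610,-160.]);
    for it in range(6):
        a=np.arctan2(P[:,1]-o[1],P[:,0]-o[0])
        r=np.hypot(*(P-o).T);k=(np.abs(np.degrees(a)+100)<70)&(np.abs(r-105)<12)
        s=least_squares(lambda q:np.hypot(*(P[k]-q[:2]).T)-q[2],[*o,105],loss='soft_l1');o=s.x[:2]
    s2=least_squares(lambda q:np.hypot(*(P[k]-q[:2]).T)-104,o,loss='soft_l1')
    print(n,'hood',s.x.round(1),k.sum(),np.abs(s.fun).mean().round(2),'r fixed',s2.x.round(1))
    return P
for n in("top","scene"): hoodfit(n)
def ray(n,uv,zz):
    z=np.load(n+".npz");K=np.array([[z['fx'],0,z['cx']],[0,z['fy'],z['cy']],[0,0,1]])
    q=cv2.undistortPoints(np.array([[uv]],float),K,z['dist_coeffs'])[0,0]
    R=cv2.Rodrigues(z['rvec'])[0];C=-R.T@z['tvec'];d=R.T@np.array([*q,1]);return (C+d*(zz-C[2])/d[2])[:2].round(1)
A=ray("top",(120+486/4,130+101/4),38);B=ray("top",(120+440/4,130+336/4),38)
print('tray corners',A,B,np.hypot(*(A-B)),'edge dir',np.degrees(np.arctan2(*(A-B)[::-1])))
C=ray("top",(120+10/4,130+247/4),279);D=ray("top",(120+245/4,130+280/4),279);print('side',C,D,np.degrees(np.arctan2(*(D-C)[::-1])))
p,W=world("scene")
a=cv2.resize(p[100:220,200:320],None,fx=5,fy=5,interpolation=cv2.INTER_CUBIC)[:,:,::-1]
cv2.imwrite("pics/crop2.png",a)
E
python3 mach.py
python3 - <<'E'
from workcell import arm
import cv2
m=arm.camera_model("wrist");R=cv2.Rodrigues(m['rvec'])[0];print(-R.T@m['tvec'],R,arm.sense()['eef_pos'],m['fx'])
E
```

```text
top hood [ 610.3 -151.5  101.3] 93 0.64 r fixed [ 610.9 -148.4]
scene hood [ 614.6 -150.1  103.8] 64 1.57 r fixed [ 614.6 -149.9]
tray corners [ 679.4 -262.6] [ 498.3 -223.1] 185.35765427950363 edge dir -12.304172121457936
side [547.9  13.2] [ 523.1 -133.5] -99.5952735019745
[112.1623197  670.02064691 371.82878401] [[ 2.62329240e-01  9.64978369e-01 -3.42348893e-04]
 [ 9.30234653e-01 -2.52789793e-01  2.66009041e-01]
 [ 2.56606428e-01 -7.01004145e-02 -9.63970473e-01]] [177.28527909 651.00870161 303.28516276] 324.6500924198632
```

View pics/crop2.png

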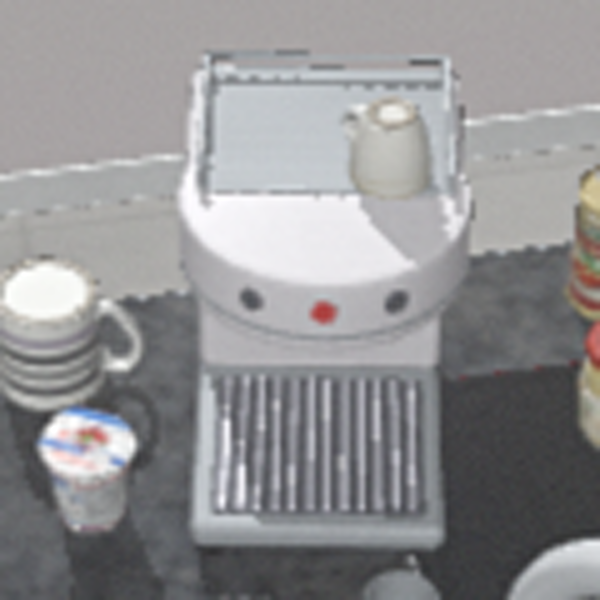

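Crop 2 shows the machine front: tray from (195,545) to (442,545), hood arc with the red light at (322,312), cup on the shelf at (390,150). The group axis comes out near (611,-150), with the machine's x at about 78.5° yaw. I'll refine that with the wrist camera as the arm passes.

Emit:
play_rows(
  motion=[
    {"travel":[-37,-40,-18],"spin":0.13},
    {"travel":[-74,-80,-36],"spin":0.26},
    {"travel":[-111,-120,-54],"spin":0.39},
    {"travel":[-148,-160,-72],"spin":0.52},
    {"travel":[-185,-200,-90],"spin":0.65},
    {"travel":[-222,-240,-108],"spin":0.78},
    {"travel":[-259,-280,-126],"spin":0.91},
    {"travel":[-296,-320,-144],"spin":1.04},
    {"travel":[-333,-360,-162],"spin":1.17},
    {"travel":[-370,-400,-180],"spin":1.3},
  ],
  gripper=0,
)

```text
t: 1.35
eef_pos: [429.6, 166.2, 484.5]
orientation: [-3.141, -0.0, 1.572]
force: [1.3, 0.9, -0.3]
width: 1.001
finger_force: 0.0
```

Emit:
play_rows(
  motion=[
    {"travel":[-48,24,0],"spin":0.1},
    {"travel":[-97,49,0],"spin":0.2},
    {"travel":[-146,74,0],"spin":0.3},
    {"travel":[-195,99,0],"spin":0.4},
    {"travel":[-244,124,0],"spin":0.5},
    {"travel":[-293,149,0],"spin":0.6},
    {"travel":[-340,170,0],"spin":0.7},
    {"travel":[-340,170,0],"spin":0.7},
  ],
)

```text
t: 2.35
eef_pos: [601.0, -174.9, 482.9]
orientation: [3.141, 0.004, 0.869]
force: [-0.8, -0.4, 0.1]
width: 0.999
finger_force: 0.0
```

```bash
cat > snap.py <<'E'
import sys
from workcell import arm
import numpy as np,cv2
n=sys.argv[1];s=arm.sense();m=arm.camera_model("wrist");p,d=arm.camera("wrist")
np.savez(n+".npz",p=p,d=d,**{k:np.array(v) for k,v in m.items()})
cv2.imwrite(f"pics/{n}.png",p[:,:,::-1]);print({k:np.round(s[k],3) for k in('t','eef_pos','orientation','force','ft_torque','qpos')})
E
python3 snap.py w1
```

```text
{'t': np.float64(2.35), 'eef_pos': array([ 600.959, -174.853,  482.872]), 'orientation': array([3.141, 0.004, 0.869]), 'force': array([-0.831, -0.393,  0.146]), 'ft_torque': array([ 0.022,  0.003, -0.013]), 'qpos': array([-0.517,  0.336,  0.945,  1.511, -0.269,  1.435, -0.263])}
```

View pics/w1.png

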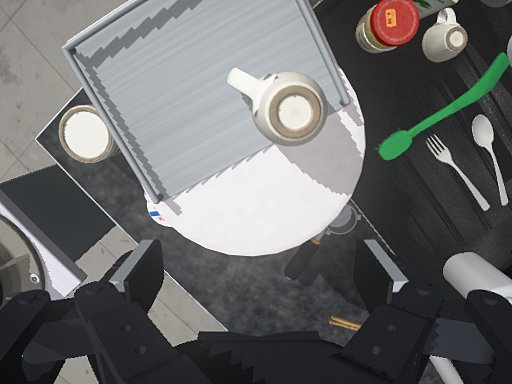

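The wrist view shows the hood arc from (150,210) through (270,253) to (365,130), the shelf sides from (68,48) to (157,200), and the cup at (290,110).

Run:
```python
from h import *
from scipy.optimize import least_squares
p,W=world(None,"w1.npz");z=W[...,2]
m=((p.min(2)>225)).astype(np.uint8);m[280:]=0
n,l,st,_=cv2.connectedComponentsWithStats(m);i=l[220,240];m=(l==i).astype(np.uint8)
c=max(cv2.findContours(m,cv2.RETR_EXTERNAL,cv2.CHAIN_APPROX_NONE)[0],key=len)[:,0]
Z=np.load("w1.npz");K=np.array([[Z['fx'],0,Z['cx']],[0,Z['fy'],Z['cy']],[0,0,1]])
R=cv2.Rodrigues(Z['rvec'])[0];C=-R.T@Z['tvec']
def ray(uv,zz):
    q=cv2.undistortPoints(np.asarray(uv,float).reshape(-1,1,2),K,Z['dist_coeffs'])[:,0]
    d=np.c_[q,np.ones(len(q))]@R;return (C+d*((zz-C[2])/d[:,2])[:,None])[:,:2]
print('hood z',np.nanmedian(z[200:235,220:280]),'C',C.round())
for zz in(277,):
    P=ray(c,zz);o=np.array([611,-150.])
    for it in range(6):
        a=np.degrees(np.arctan2(*(P-o).T[::-1]));r=np.hypot(*(P-o).T)
        k=(abs(a+100)<75)&(abs(r-105)<8)
        s=least_squares(lambda q:np.hypot(*(P[k]-q[:2]).T)-q[2],[*o,105],loss='soft_l1');o=s.x[:2]
    s2=least_squares(lambda q:np.hypot(*(P[k]-q[:2]).T)-105,o,loss='soft_l1')
    print(zz,s.x.round(1),k.sum(),np.abs(s.fun).mean(),s2.x.round(1),np.abs(s2.fun).mean(),'ang',np.percentile(a[k],[0,100]))
z2=np.nanmedian(z[100:190,60:160][::1]); print('shelf',[(uv,W[uv[1],uv[0]].round()) for uv in((110,90),(170,160),(72,52),(155,195),(350,103),(315,40))])
a,b,c2,d=ray([(69,50),(154,196),(310,28),(349,103)],285)
for u,v in((a,b),(c2,d)): print('side dir',np.degrees(np.arctan2(*(u-v)[::-1])).round(2),u.round(),v.round())
```

```text
hood z 275.4209647192955 C [ 644. -122.  551.]<stdin>:20: RuntimeWarning: Mean of empty slice.
  ret = ret.dtype.type(ret / rcount)
Traceback (most recent call last):
IndexError: index -1 is out of bounds for axis 0 with size 0
```

```bash
cat > hood.py <<'E'
from h import *
from scipy.optimize import least_squares
p,W=world(None,"w1.npz");z=W[...,2]
print(p[220,240],p[250,270],p[262,270],p[150,340],p[150,375],z[220,240],z[245,270],z[262,270])
Z=np.load("w1.npz");K=np.array([[Z['fx'],0,Z['cx']],[0,Z['fy'],Z['cy']],[0,0,1]])
R=cv2.Rodrigues(Z['rvec'])[0];C=-R.T@Z['tvec']
def ray(uv,zz):
    q=cv2.undistortPoints(np.asarray(uv,float).reshape(-1,1,2),K,Z['dist_coeffs'])[:,0]
    d=np.c_[q,np.ones(len(q))]@R;return (C+d*((zz-C[2])/d[:,2])[:,None])[:,:2]
e=((z>262)&(z<290)).astype(np.uint8)
m=cv2.morphologyEx(e,cv2.MORPH_OPEN,np.ones((3,3)))
c=max(cv2.findContours(m,cv2.RETR_EXTERNAL,cv2.CHAIN_APPROX_NONE)[0],key=len)[:,0]
P=ray(c,277);o=np.array([611,-150.])
for it in range(6):
    a=np.degrees(np.arctan2(*(P-o).T[::-1]));r=np.hypot(*(P-o).T)
    k=(abs(a+100)<75)&(abs(r-105)<8)
    s=least_squares(lambda q:np.hypot(*(P[k]-q[:2]).T)-q[2],[*o,105],loss='soft_l1');o=s.x[:2]
s2=least_squares(lambda q:np.hypot(*(P[k]-q[:2]).T)-105,o,loss='soft_l1')
print(s.x.round(1),k.sum(),np.abs(s.fun).mean(),s2.x.round(1),np.abs(s2.fun).mean(),'ang',a[k].min(),a[k].max())
print([(uv,W[uv[1],uv[0]].round()) for uv in((110,90),(170,160),(72,52),(155,195),(350,103),(315,40))])
A=ray([(69,50),(154,196),(310,28),(349,103)],285)
for u,v in((A[0],A[1]),(A[2],A[3])): print('side dir',np.degrees(np.arctan2(*(u-v)[::-1])).round(2),u.round(),v.round())
E
python3 hood.py
```

```text
[241 237 239] [234 231 233] [86 85 85] [179 173 177] [50 51 51] 275.1901091070791 274.96705941244255 -1.3567503448162344
[ 611.6 -147.6   99.2] 265 0.3236703329590768 [ 612.6 -140.7] 1.3106719622775005 ang -174.48239362583553 -25.207196795507738
[((110, 90), array([557., -36., 278.])), ((170, 160), array([ 555., -111.,  279.])), ((72, 52), array([556.,   5., 284.])), ((155, 195), array([ 528., -125.,  292.])), ((350, 103), array([ 698., -170.,  292.])), ((315, 40), array([ 706., -116.,  291.]))]
side dir 76.5 [556.   7.] [ 524. -125.]
side dir 80.39 [ 710. -106.] [ 699. -171.]
```

Emit:
play_rows(
  motion=[
    {"travel":[-53,18,0],"spin":0.14},
    {"travel":[-106,37,15],"spin":0.28},
    {"travel":[-159,55,40],"spin":0.42},
    {"travel":[-195,67,85],"spin":0.56},
    {"travel":[-213,74,140],"spin":0.56},
    {"travel":[-213,74,195],"spin":0.56},
    {"travel":[-213,74,223],"spin":0.56},
    {"travel":[-213,74,223],"spin":0.56},
  ],
)

```text
t: 3.4
eef_pos: [521.3, -380.2, 259.5]
orientation: [-3.139, 0.002, 0.318]
force: [-0.7, -1.5, 0.1]
width: 0.996
finger_force: 0.0
```

```bash
python3 snap.py w2
```

```text
{'t': np.float64(3.4), 'eef_pos': array([ 521.286, -380.173,  259.475]), 'orientation': array([-3.139e+00,  2.000e-03,  3.180e-01]), 'force': array([-0.713, -1.458,  0.123]), 'ft_torque': array([0.035, 0.023, 0.017]), 'qpos': array([-0.121,  0.59 ,  0.939,  1.754, -0.534,  1.079, -0.252])}
```

View pics/w2.png

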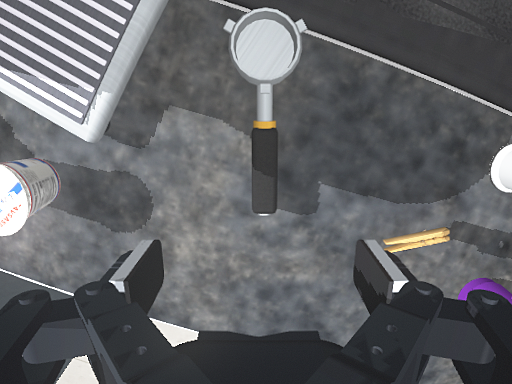

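The view shows the portafilter: rim centre (266,45), neck (264,100), black handle from (264,122) to its end at (264,213). The tray's front edge runs from (165,5) to (100,135).

Run:
```python
from h import *
from scipy.optimize import least_squares
p,W=world(None,"w2.npz");z=W[...,2]
Z=np.load("w2.npz");K=np.array([[Z['fx'],0,Z['cx']],[0,Z['fy'],Z['cy']],[0,0,1]])
R=cv2.Rodrigues(Z['rvec'])[0];C=-R.T@Z['tvec']
def ray(uv,zz):
    q=cv2.undistortPoints(np.asarray(uv,float).reshape(-1,1,2),K,Z['dist_coeffs'])[:,0]
    d=np.c_[q,np.ones(len(q))]@R;return (C+d*((zz-C[2])/d[:,2])[:,None])[:,:2]
print('worktop z',np.nanmedian(z[230:300,200:330]),'handle z',np.nanmedian(z[140:200,260:270]),'tray z',z[110,85:100].round())
g=p.astype(int).sum(2)
h=(z>28)&(z<46)&(g<230);h[:115]=0;h[220:]=0;h[:,:240]=0;h[:,290:]=0
v,u=np.nonzero(h);P=ray(np.c_[u,v],38);c=P.mean(0);d=np.linalg.svd(P-c)[2][0];d*=np.sign(d[0]);t=(P-c)@d;w=(P-c)@[-d[1],d[0]]
print('handle',len(P),c.round(1),np.degrees(np.arctan2(d[1],d[0])).round(2),'len',np.percentile(t,[1,99]).round(1),'w',np.percentile(w,[1,99]).round(1))
end=c+d*np.percentile(t,1);print('end',end.round(1),'-> axis',(end+148*d).round(1))
# rim: points z>60
r=(z>60)&(z<76);r[90:]=0;r[:,:215]=0;r[:,315:]=0
v,u=np.nonzero(r);B=ray(np.c_[u,v],66);s=cv2.minEnclosingCircle(B.astype(np.float32));print('rim',len(B),np.median(z[r]).round(1),B.mean(0).round(1),s)
E2=ray([(165,5),(140,55),(120,95),(104,130)],38);print('tray edge',E2.round(1))
d=E2[0]-E2[-1];print(np.degrees(np.arctan2(d[1],d[0])))
n=np.array([-d[1],d[0]]);n/=np.hypot(*n);a=np.array([611.5,-148.5]);print('dist axis to front',(a-E2.mean(0))@n)
```

```text
worktop z -1.544609888986583 handle z 36.45552010300703 tray z [36. 35. 35. 36. 33. 32. 32. 32. 33. 32. 33. 33. 33. 32. 33.]
handle 1968 [ 529.9 -381.5] 19.46 len [-42.1  35.2] w [-11.2  12.1]
end [ 490.2 -395.5] -> axis [ 629.8 -346.2]
rim 1042 64.0 [ 626.3 -348.8] ((625.2630004882812, -348.9909973144531), 27.82246971130371)
tray edge [[ 635.6 -258.9]
 [ 590.5 -248.8]
 [ 552.6 -239.7]
 [ 518.1 -232.1]]
-12.824817758617588
dist axis to front 102.24302997464844
```

Run:
```python
from h import *
p,W=world(None,"w2.npz")
t=np.array([521.29,-380.17,259.5]);y=.318
X=np.array([np.cos(y),np.sin(y),0]);Y=np.array([np.sin(y),-np.cos(y),0]);Zt=np.array([0,0,-1])
T=np.dstack([(W-t)@X,(W-t)@Y,(W-t)@Zt])
for v in range(325,384,6): print(v,[tuple(T[v,u].round().tolist()) for u in(190,220,260,300,330)])
for v in(245,255,270,290): print('pad',v,[tuple(T[v,u].round().tolist()) for u in(120,135,150,160,360,370,385)])
```

```text
325 [(-194.0, -85.0, 260.0), (-194.0, -49.0, 261.0), (-194.0, 0.0, 261.0), (-195.0, 49.0, 262.0), (-194.0, 85.0, 260.0)]
331 [(-948.0, -319.0, 1164.0), (10.0, -11.0, 2.0), (-203.0, 0.0, 262.0), (11.0, 9.0, 1.0), (-203.0, 86.0, 261.0)]
337 [(-981.0, -321.0, 1163.0), (10.0, -11.0, -1.0), (10.0, -1.0, -0.0), (10.0, 9.0, -0.0), (-213.0, 87.0, 261.0)]
343 [(10.0, -18.0, -3.0), (10.0, -11.0, -3.0), (11.0, -1.0, -4.0), (11.0, 9.0, -4.0), (11.0, 16.0, -4.0)]
349 [(12.0, -17.0, -7.0), (11.0, -10.0, -6.0), (12.0, -1.0, -7.0), (11.0, 9.0, -6.0), (11.0, 16.0, -6.0)]
355 [(11.0, -17.0, -8.0), (11.0, -10.0, -8.0), (11.0, -1.0, -8.0), (12.0, 8.0, -9.0), (20.0, 13.0, -18.0)]
361 [(20.0, -14.0, -19.0), (11.0, -10.0, -10.0), (11.0, -1.0, -10.0), (11.0, 8.0, -9.0), (19.0, 13.0, -18.0)]
367 [(19.0, -14.0, -20.0), (10.0, -10.0, -11.0), (12.0, -1.0, -12.0), (11.0, 8.0, -12.0), (20.0, 12.0, -20.0)]
373 [(20.0, -14.0, -22.0), (11.0, -10.0, -14.0), (12.0, -1.0, -14.0), (11.0, 8.0, -13.0), (20.0, 12.0, -22.0)]
379 [(20.0, -13.0, -23.0), (11.0, -9.0, -15.0), (12.0, -1.0, -15.0), (11.0, 8.0, -15.0), (19.0, 12.0, -23.0)]
pad 245 [(-89.0, -159.0, 261.0), (-89.0, -141.0, 262.0), (11.0, -46.0, 52.0), (7.0, -44.0, 59.0), (9.0, 41.0, 55.0), (11.0, 44.0, 51.0), (-88.0, 140.0, 261.0)]
pad 255 [(-101.0, -160.0, 261.0), (11.0, -49.0, 42.0), (9.0, -44.0, 47.0), (3.0, -44.0, 57.0), (6.0, 41.0, 53.0), (11.0, 41.0, 43.0), (11.0, 47.0, 42.0)]
pad 270 [(11.0, -49.0, 30.0), (11.0, -44.0, 31.0), (4.0, -44.0, 44.0), (-3.0, -44.0, 56.0), (-1.0, 41.0, 52.0), (5.0, 42.0, 42.0), (11.0, 43.0, 30.0)]
pad 290 [(8.0, -47.0, 23.0), (5.0, -44.0, 28.0), (-4.0, -44.0, 42.0), (-147.0, -118.0, 262.0), (-9.0, 41.0, 50.0), (-1.0, 41.0, 37.0), (6.0, 42.0, 26.0)]
```

```bash
cat > st.py <<'E'
from workcell import arm
import numpy as np
s=arm.sense();print({k:np.round(s[k],3).tolist() for k in('t','eef_pos','orientation','force','ft_torque','width','finger_force')})
E
python3 st.py
```

```text
{'t': 3.45, 'eef_pos': [521.705, -380.99, 261.227], 'orientation': [-3.141, 0.0, 0.317], 'force': [-0.058, 0.653, 0.86], 'ft_torque': [-0.054, 0.02, 0.009], 'width': 1.0, 'finger_force': 0.0}
```

Emit:
play_rows(
  motion=[
    {"travel":[-33.5,3,45],"spin":-0.016},
    {"travel":[-33.5,3,100],"spin":-0.016},
    {"travel":[-33.5,3,145],"spin":-0.016},
    {"travel":[-33.5,3,177],"spin":-0.016},
    {"travel":[-33.5,3,177],"spin":-0.016},
  ],
)

```text
t: 4.08
eef_pos: [490.8, -394.8, 84.0]
orientation: [-3.141, 0.0, 0.333]
force: [0.0, -0.2, 0.0]
width: 0.997
finger_force: 0.0
```

Emit:
play_rows(
  motion=[
    {"travel":[0,0,0],"spin":0},
    {"travel":[0,0,0],"spin":0},
    {"travel":[0,0,0],"spin":0},
    {"travel":[0,0,0],"spin":0},
    {"travel":[0,0,0],"spin":0},
    {"travel":[0,0,0],"spin":0},
  ],
  gripper=1,
  force=100,
)

```text
t: 4.82
eef_pos: [490.6, -395.5, 84.1]
orientation: [3.141, -0.0, 0.332]
force: [1.2, -0.8, 3.0]
width: 0.253
finger_force: 98.1
```

```bash
python3 snap.py w3
```

```text
{'t': np.float64(4.825), 'eef_pos': array([ 490.63 , -395.496,   84.144]), 'orientation': array([ 3.141, -0.   ,  0.332]), 'force': array([ 1.164, -0.806,  2.969]), 'ft_torque': array([-0.082, -0.591, -0.088]), 'qpos': array([ 0.049,  0.763,  0.741,  1.888, -0.724,  0.781, -0.046])}
```

View pics/w3.png

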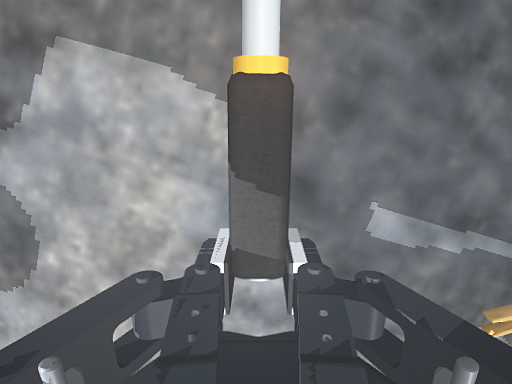

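The grip holds: the handle is centred between the pads, with the gold ring at (260,65) and the handle end at (260,277). I'll measure where the pads sit along the handle.

Run:
```python
from h import *
Z=np.load("w3.npz");K=np.array([[Z['fx'],0,Z['cx']],[0,Z['fy'],Z['cy']],[0,0,1]])
R=cv2.Rodrigues(Z['rvec'])[0];C=-R.T@Z['tvec']
q=cv2.undistortPoints(np.array([[260,278],[260,270],[260,73],[260,57],[229,160],[293,160],[229,110],[293,110]],float).reshape(-1,1,2),K,Z['dist_coeffs'])[:,0]
d=np.c_[q,np.ones(len(q))]@R;P=C+d*((38-C[2])/d[:,2])[:,None]-[490.63,-395.5,84.1]
y=.332;print(np.c_[P@[np.cos(y),np.sin(y),0],P@[np.sin(y),-np.cos(y),0]].round(1))
p,W=world(None,"w3.npz");print(W[100:270:20,260].round(1))
```

```text
[[ -0.6  -0.6]
 [  3.   -0.6]
 [ 76.8  -0.7]
 [ 82.   -0.7]
 [ 47.  -11.8]
 [ 47.   11.1]
 [ 64.5 -11.4]
 [ 64.5  10.7]]
[[ 554.6 -372.7   35.4]
 [ 548.  -375.    35.7]
 [ 541.4 -377.3   35.9]
 [ 534.3 -379.8   34.7]
 [ 527.2 -382.2   35.1]
 [ 520.1 -384.7   35.9]
 [ 512.1 -387.5   34.6]
 [ 504.4 -390.1   35.3]
 [ 496.4 -392.9   35.9]]
```

Run:
```python
from h import *
from workcell import arm
t=np.array([490.6,-395.5,84.1]);y=.332
X=np.array([np.cos(y),np.sin(y),0]);Y=np.array([np.sin(y),-np.cos(y),0]);Zt=np.array([0,0,-1])
for n in("scene","top"):
    p,d=arm.camera(n);m=arm.camera_model(n)
    np.savez(n+"3.npz",p=p,d=d,**{k:np.array(v) for k,v in m.items()})
    p,W=world(None,n+"3.npz");T=np.dstack([(W-t)@X,(W-t)@Y,(W-t)@Zt])
    for z0 in range(-220,60,20):
        k=(T[...,2]>z0)&(T[...,2]<z0+20)&(np.hypot(T[...,0],T[...,1])<130)
        if k.sum(): Q=T[k];print(n,z0,k.sum(),'x',Q[:,0].min().round(),Q[:,0].max().round(),'y',Q[:,1].min().round(),Q[:,1].max().round())
```

```text
scene -220 163 x -52.0 40.0 y -5.0 52.0
scene -200 132 x -44.0 44.0 y -16.0 51.0
scene -180 145 x -45.0 50.0 y -6.0 51.0
scene -160 140 x -47.0 39.0 y -18.0 49.0
scene -140 136 x -47.0 35.0 y -19.0 53.0
scene -120 29 x -45.0 34.0 y 1.0 46.0
scene -100 101 x -36.0 28.0 y -9.0 43.0
scene -80 89 x -36.0 29.0 y -11.0 42.0
scene -60 36 x -29.0 30.0 y 17.0 43.0
scene -40 89 x -18.0 14.0 y -61.0 68.0
scene -20 53 x -17.0 12.0 y -19.0 64.0
scene 0 65 x -15.0 127.0 y -52.0 55.0
scene 20 68 x -11.0 127.0 y -38.0 42.0
scene 40 166 x -10.0 128.0 y -14.0 29.0
top -220 1 x -32.0 -32.0 y 17.0 17.0
top 0 19 x 115.0 127.0 y -20.0 23.0
top 20 29 x 106.0 126.0 y -22.0 21.0
top 40 46 x 100.0 130.0 y -22.0 17.0
```

No camera body stands out from the gripper, and its body is slim near the front. So a vertical hold at r=147 clears the hood (r=105). Lifting, then checking for tipping.

Emit:
play_rows(
  motion=[
    {"travel":[0,0,-10],"spin":0},
    {"travel":[0,0,-30],"spin":0},
    {"travel":[0,0,-60],"spin":0},
    {"travel":[0,0,-90],"spin":0},
    {"travel":[0,0,-106],"spin":0},
    {"travel":[0,0,-106],"spin":0},
  ],
)

```text
t: 5.72
eef_pos: [490.7, -395.4, 191.0]
orientation: [3.141, -0.001, 0.332]
force: [-0.0, -0.2, -2.8]
width: 0.257
finger_force: 98.3
```

```bash
python3 snap.py w4
cat > tilt.py <<'E'
import sys
from h import *
f,tx,ty,tz,y=sys.argv[1],*map(float,sys.argv[2:6])
p,W=world(None,f+".npz");t=np.array([tx,ty,tz])
X=np.array([np.cos(y),np.sin(y),0]);Y=np.array([np.sin(y),-np.cos(y),0]);Zt=np.array([0,0,-1])
T=np.dstack([(W-t)@X,(W-t)@Y,(W-t)@Zt])
Q=T[85:265,245:275].reshape(-1,3);Q=Q[(Q[:,2]>35)&(Q[:,2]<65)];s=np.polyfit(Q[:,0],Q[:,2],1);print('handle slope deg (pos=basket down)',np.degrees(np.arctan(s[0])).round(2),'depth at x=0',s[1].round(1),'at x=147',np.polyval(s,147).round(1))
E
python3 tilt.py w3 490.63 -395.5 84.1 .332
python3 - <<'E'
import subprocess
from workcell import arm
s=arm.sense();e=s['eef_pos'];subprocess.run(["python3","tilt.py","w4",*map(str,e),str(s['orientation'][2])])
E
```

```text
{'t': np.float64(5.725), 'eef_pos': array([ 490.674, -395.365,  190.998]), 'orientation': array([ 3.141e+00, -1.000e-03,  3.320e-01]), 'force': array([-0.003, -0.212, -2.816]), 'ft_torque': array([-0.145,  0.388, -0.025]), 'qpos': array([-0.042,  0.636,  0.874,  1.844, -0.597,  0.946, -0.137])}
handle slope deg (pos=basket down) -0.57 depth at x=0 48.7 at x=147 47.2
handle slope deg (pos=basket down) 0.5 depth at x=0 47.6 at x=147 48.9
```

Emit:
play_rows(
  motion=[
    {"travel":[4,-15,0],"spin":-0.01},
    {"travel":[13,-48,0],"spin":-0.03},
    {"travel":[24,-90,0],"spin":-0.05},
    {"travel":[35,-132,0],"spin":-0.07},
    {"travel":[44,-164,0],"spin":-0.085},
    {"travel":[48,-181,0],"spin":-0.087},
    {"travel":[48,-181,0],"spin":-0.087},
    {"travel":[48,-181,0],"spin":-0.087},
  ],
)

```text
t: 6.78
eef_pos: [476.6, -208.4, 189.6]
orientation: [-3.141, 0.001, 0.419]
force: [-0.6, -0.7, -3.3]
width: 0.261
finger_force: 98.4
```

```bash
python3 st.py;python3 snap.py w5
```

```text
{'t': 6.775, 'eef_pos': [476.562, -208.442, 189.59], 'orientation': [-3.141, 0.001, 0.419], 'force': [-0.567, -0.732, -3.263], 'ft_torque': [-0.17, 0.35, -0.01], 'width': 0.261, 'finger_force': 98.387}
{'t': np.float64(6.775), 'eef_pos': array([ 476.562, -208.442,  189.59 ]), 'orientation': array([-3.141e+00,  1.000e-03,  4.190e-01]), 'force': array([-0.567, -0.732, -3.263]), 'ft_torque': array([-0.17,  0.35, -0.01]), 'qpos': array([-0.452,  0.475,  0.944,  2.093, -0.527,  0.829, -0.341])}
```

View pics/w5.png

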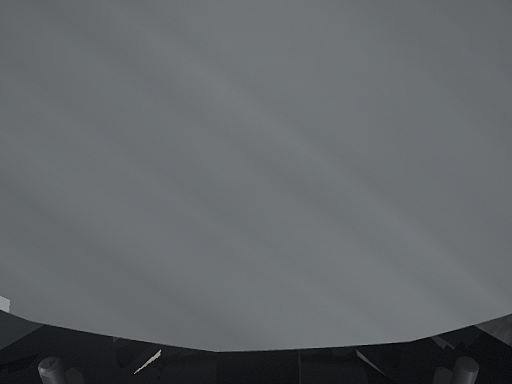

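The camera is inside the hood's underside, as computed, and the arc of the hood edge is centred. No contact force shows. Raising slowly to feel.

Emit:
play_rows(
  motion=[
    {"travel":[0,0,-4],"spin":0},
    {"travel":[0,0,-8],"spin":0},
    {"travel":[0,0,-12],"spin":0},
    {"travel":[0,0,-15],"spin":0},
    {"travel":[0,0,-15],"spin":0},
  ],
)

```text
t: 7.45
eef_pos: [477.0, -208.5, 205.2]
orientation: [3.141, -0.0, 0.419]
force: [-0.4, 0.7, -3.6]
width: 0.26
finger_force: 98.4
```

Emit:
play_rows(
  motion=[
    {"travel":[0,0,-1],"spin":0},
    {"travel":[0,0,-2],"spin":0},
    {"travel":[0,0,-2],"spin":0},
  ],
)

```text
t: 7.82
eef_pos: [476.8, -208.5, 206.9]
orientation: [3.142, 0.0, 0.419]
force: [-0.7, 0.0, -2.9]
width: 0.257
finger_force: 98.3
```

```bash
python3 st.py
```

```text
{'t': 7.825, 'eef_pos': [476.847, -208.539, 206.929], 'orientation': [3.142, 0.0, 0.419], 'force': [-0.689, 0.042, -2.946], 'ft_torque': [-0.144, 0.395, 0.009], 'width': 0.257, 'finger_force': 98.331}
```

Emit:
play_rows(
  motion=[
    {"travel":[0,0,-0.5],"spin":0},
    {"travel":[0,0,-1],"spin":0},
    {"travel":[0,0,-1],"spin":0},
  ],
)

```text
t: 8.2
eef_pos: [476.9, -208.5, 207.9]
orientation: [3.142, 0.0, 0.419]
force: [0.5, -0.2, -5.1]
width: 0.262
finger_force: 98.2
```

Emit:
play_rows(
  motion=[
    {"travel":[0,0,-0.5],"spin":0},
    {"travel":[0,0,-1],"spin":0},
    {"travel":[0,0,-1],"spin":0},
  ],
)

```text
t: 8.57
eef_pos: [476.9, -208.5, 208.9]
orientation: [-3.142, 0.0, 0.419]
force: [1.7, 1.2, -5.2]
width: 0.257
finger_force: 98.1
```

Emit:
play_rows(
  motion=[
    {"travel":[0,0,-0.7],"spin":0},
    {"travel":[0.1,5.1,-0.7],"spin":-0.035},
    {"travel":[0.4,10.2,-0.7],"spin":-0.07},
    {"travel":[0.4,10.2,-0.7],"spin":-0.07},
  ],
)

```text
t: 9.07
eef_pos: [481.9, -218.0, 209.8]
orientation: [3.141, -0.001, 0.49]
force: [5.6, 4.2, -3.8]
width: 0.257
finger_force: 98.5
```

```bash
python3 st.py
```

```text
{'t': 9.075, 'eef_pos': [481.908, -217.992, 209.816], 'orientation': [3.141, -0.001, 0.49], 'force': [5.566, 4.18, -3.819], 'ft_torque': [0.567, -0.345, 0.138], 'width': 0.257, 'finger_force': 98.495}
```

Emit:
play_rows(
  motion=[
    {"travel":[1,0,0],"spin":0},
    {"travel":[2,0,0],"spin":0},
    {"travel":[2,0,0],"spin":0},
  ],
)

```text
t: 9.45
eef_pos: [483.0, -217.0, 209.6]
orientation: [3.141, 0.0, 0.488]
force: [0.3, -0.7, -3.2]
width: 0.261
finger_force: 98.7
```

```bash
python3 st.py
```

```text
{'t': 9.45, 'eef_pos': [483.03, -216.975, 209.642], 'orientation': [3.141, 0.0, 0.488], 'force': [0.287, -0.657, -3.169], 'ft_torque': [-0.187, 0.379, 0.005], 'width': 0.261, 'finger_force': 98.679}
```

Emit:
play_rows(
  motion=[
    {"travel":[0,0,-0.5],"spin":0},
    {"travel":[0,0,-1],"spin":0},
    {"travel":[0,0,-1],"spin":0},
  ],
)

```text
t: 9.82
eef_pos: [483.0, -216.8, 210.6]
orientation: [3.142, 0.0, 0.489]
force: [-0.2, -0.0, -4.0]
width: 0.257
finger_force: 98.6
```

Emit:
play_rows(
  motion=[
    {"travel":[0,0,-0.5],"spin":0},
    {"travel":[0,0,-1],"spin":0},
    {"travel":[0,0,-1],"spin":0},
  ],
)

```text
t: 10.2
eef_pos: [482.9, -216.8, 211.5]
orientation: [-3.141, 0.0, 0.489]
force: [-1.8, -1.5, -6.5]
width: 0.255
finger_force: 98.3
```

```bash
python3 st.py
```

```text
{'t': 10.2, 'eef_pos': [482.88, -216.771, 211.505], 'orientation': [-3.141, 0.0, 0.489], 'force': [-1.768, -1.525, -6.543], 'ft_torque': [-0.622, 0.947, -0.051], 'width': 0.255, 'finger_force': 98.286}
```

Emit:
play_rows(
  motion=[
    {"travel":[0.05,3.9,0],"spin":-0.026},
    {"travel":[0.2,7.7,0],"spin":-0.052},
    {"travel":[0.2,7.7,0],"spin":-0.052},
  ],
)

```text
t: 10.58
eef_pos: [487.1, -223.6, 211.6]
orientation: [-3.141, -0.0, 0.541]
force: [-1.1, 1.7, -6.4]
width: 0.256
finger_force: 98.2
```

```bash
python3 st.py
```

```text
{'t': 10.575, 'eef_pos': [487.067, -223.613, 211.597], 'orientation': [-3.141, -0.0, 0.541], 'force': [-1.132, 1.665, -6.357], 'ft_torque': [-0.032, 0.858, 0.217], 'width': 0.256, 'finger_force': 98.197}
```

Emit:
play_rows(
  motion=[
    {"travel":[0.05,3.9,0],"spin":-0.026},
    {"travel":[0.2,7.7,0],"spin":-0.052},
    {"travel":[0.2,7.7,0],"spin":-0.052},
  ],
)

```text
t: 10.95
eef_pos: [491.4, -230.4, 211.8]
orientation: [3.141, -0.0, 0.593]
force: [0.4, 0.8, -4.8]
width: 0.26
finger_force: 98.5
```

```bash
python3 st.py
```

```text
{'t': 10.95, 'eef_pos': [491.388, -230.439, 211.841], 'orientation': [3.141, -0.0, 0.593], 'force': [0.436, 0.84, -4.819], 'ft_torque': [-0.168, 0.453, 0.153], 'width': 0.26, 'finger_force': 98.508}
```

Emit:
play_rows(
  motion=[
    {"travel":[0.05,3.9,0],"spin":-0.026},
    {"travel":[0.2,7.7,0],"spin":-0.052},
    {"travel":[0.2,7.7,0],"spin":-0.052},
  ],
)

```text
t: 11.32
eef_pos: [495.7, -236.6, 211.7]
orientation: [3.141, -0.0, 0.645]
force: [0.1, 0.2, -4.7]
width: 0.261
finger_force: 98.6
```

```bash
python3 st.py
```

```text
{'t': 11.325, 'eef_pos': [495.701, -236.616, 211.709], 'orientation': [3.141, -0.0, 0.645], 'force': [0.138, 0.23, -4.676], 'ft_torque': [-0.312, 0.473, 0.049], 'width': 0.261, 'finger_force': 98.602}
```

Emit:
play_rows(
  motion=[
    {"travel":[0,0,-0.5],"spin":0},
    {"travel":[0,0,-1.2],"spin":0},
    {"travel":[0,0,-1.2],"spin":0},
  ],
)

```text
t: 11.7
eef_pos: [495.5, -236.1, 212.8]
orientation: [-3.142, 0.0, 0.645]
force: [-0.8, -0.7, -4.6]
width: 0.259
finger_force: 98.5
```

```bash
python3 st.py
```

```text
{'t': 11.7, 'eef_pos': [495.483, -236.138, 212.841], 'orientation': [-3.142, 0.0, 0.645], 'force': [-0.835, -0.673, -4.575], 'ft_torque': [-0.493, 0.638, -0.077], 'width': 0.259, 'finger_force': 98.506}
```

Emit:
play_rows(
  motion=[
    {"travel":[0,0,-0.5],"spin":0},
    {"travel":[0,0,-1],"spin":0},
    {"travel":[0,0,-1],"spin":0},
  ],
)

```text
t: 12.08
eef_pos: [495.7, -236.0, 213.9]
orientation: [-3.142, -0.0, 0.645]
force: [0.6, 2.2, -2.7]
width: 0.261
finger_force: 98.8
```

```bash
python3 st.py
```

```text
{'t': 12.075, 'eef_pos': [495.674, -236.043, 213.929], 'orientation': [-3.142, -0.0, 0.645], 'force': [0.585, 2.221, -2.706], 'ft_torque': [0.046, 0.262, 0.23], 'width': 0.261, 'finger_force': 98.785}
```

Emit:
play_rows(
  motion=[
    {"travel":[0,0,-0.7],"spin":0},
    {"travel":[0,0,-1.4],"spin":0},
    {"travel":[0,0,-2],"spin":0},
    {"travel":[0,0,-2],"spin":0},
  ],
)

```text
t: 12.58
eef_pos: [495.5, -236.2, 215.8]
orientation: [-3.142, 0.0, 0.645]
force: [0.5, 1.4, -3.8]
width: 0.259
finger_force: 98.5
```

```bash
python3 st.py
```

```text
{'t': 12.575, 'eef_pos': [495.531, -236.164, 215.826], 'orientation': [-3.142, 0.0, 0.645], 'force': [0.466, 1.393, -3.752], 'ft_torque': [0.095, 0.37, 0.304], 'width': 0.259, 'finger_force': 98.478}
```

Emit:
play_rows(
  motion=[
    {"travel":[0,0,-0.7],"spin":0},
    {"travel":[0,0,-1.4],"spin":0},
    {"travel":[0,0,-2.1],"spin":0},
    {"travel":[0,0,-2.8],"spin":0},
    {"travel":[0,0,-2.8],"spin":0},
  ],
)

```text
t: 13.2
eef_pos: [495.6, -236.2, 218.7]
orientation: [3.142, -0.0, 0.645]
force: [0.6, 3.0, -4.1]
width: 0.26
finger_force: 98.4
```

```bash
python3 st.py
```

```text
{'t': 13.2, 'eef_pos': [495.554, -236.2, 218.669], 'orientation': [3.142, -0.0, 0.645], 'force': [0.587, 3.038, -4.09], 'ft_torque': [0.196, 0.393, 0.291], 'width': 0.26, 'finger_force': 98.442}
```

Emit:
play_rows(
  motion=[
    {"travel":[0.6,-0.8,0],"spin":0},
    {"travel":[0.6,-0.8,-1],"spin":0},
    {"travel":[0.6,-0.8,-2],"spin":0},
    {"travel":[0.6,-0.8,-2],"spin":0},
  ],
)

```text
t: 13.7
eef_pos: [495.5, -235.4, 220.8]
orientation: [3.141, -0.0, 0.645]
force: [0.1, 1.7, -3.7]
width: 0.258
finger_force: 98.7
```

```bash
python3 st.py
```

```text
{'t': 13.7, 'eef_pos': [495.545, -235.371, 220.779], 'orientation': [3.141, -0.0, 0.645], 'force': [0.086, 1.72, -3.701], 'ft_torque': [-0.129, 0.309, 0.022], 'width': 0.258, 'finger_force': 98.728}
```

Emit:
play_rows(
  motion=[
    {"travel":[0,-0.3,-0.5],"spin":0},
    {"travel":[0,-0.3,-1],"spin":0},
    {"travel":[0,-0.3,-1],"spin":0},
  ],
)

```text
t: 14.08
eef_pos: [495.3, -235.0, 221.7]
orientation: [3.142, 0.0, 0.645]
force: [-0.4, -0.7, -4.0]
width: 0.26
finger_force: 98.8
```

Emit:
play_rows(
  motion=[
    {"travel":[0,0,-0.5],"spin":0},
    {"travel":[0,0,-1],"spin":0},
    {"travel":[0,0,-1],"spin":0},
  ],
)

```text
t: 14.45
eef_pos: [495.4, -235.0, 222.7]
orientation: [3.142, 0.0, 0.645]
force: [1.1, 0.2, -3.0]
width: 0.257
finger_force: 98.8
```

```bash
python3 snap.py w6; python3 st.py; python3 tilt.py w6 495.5 -235.4 222.8 .645
```

```text
{'t': np.float64(14.45), 'eef_pos': array([ 495.354, -234.985,  222.668]), 'orientation': array([3.142, 0.   , 0.645]), 'force': array([ 1.088,  0.171, -3.018]), 'ft_torque': array([-0.279,  0.363,  0.033]), 'qpos': array([-0.383,  0.446,  0.909,  2.007, -0.45 ,  0.9  , -0.159])}
{'t': 14.5, 'eef_pos': [495.339, -234.981, 222.645], 'orientation': [3.142, 0.0, 0.645], 'force': [0.604, 0.079, -3.672], 'ft_torque': [-0.192, 0.387, -0.011], 'width': 0.257, 'finger_force': 98.767}
handle slope deg (pos=basket down) -0.22 depth at x=0 48.9 at x=147 48.3
```

Emit:
play_rows(
  motion=[
    {"travel":[0,0,-0.4],"spin":0},
    {"travel":[0,0,-0.8],"spin":0},
    {"travel":[0,0,-0.8],"spin":0},
  ],
)

```text
t: 14.88
eef_pos: [495.3, -235.0, 223.5]
orientation: [3.142, 0.0, 0.645]
force: [1.2, 0.3, -2.8]
width: 0.258
finger_force: 98.8
```

```bash
python3 st.py
```

```text
{'t': 14.875, 'eef_pos': [495.347, -235.012, 223.462], 'orientation': [3.142, 0.0, 0.645], 'force': [1.24, 0.308, -2.78], 'ft_torque': [-0.266, 0.328, 0.001], 'width': 0.258, 'finger_force': 98.767}
```

Emit:
play_rows(
  motion=[
    {"travel":[0,0,-0.4],"spin":0},
    {"travel":[0,0,-0.8],"spin":0},
    {"travel":[0,0,-0.8],"spin":0},
  ],
)

```text
t: 15.25
eef_pos: [495.4, -235.0, 224.3]
orientation: [3.142, -0.0, 0.645]
force: [-0.2, -0.1, -3.7]
width: 0.26
finger_force: 98.8
```

```bash
python3 st.py
```

```text
{'t': 15.25, 'eef_pos': [495.359, -234.989, 224.265], 'orientation': [3.142, -0.0, 0.645], 'force': [-0.217, -0.098, -3.681], 'ft_torque': [-0.274, 0.33, 0.057], 'width': 0.26, 'finger_force': 98.767}
```

Emit:
play_rows(
  motion=[
    {"travel":[0,0,-0.4],"spin":0},
    {"travel":[0,0,-0.8],"spin":0},
    {"travel":[0,0,-0.8],"spin":0},
  ],
)

```text
t: 15.62
eef_pos: [495.2, -235.0, 225.0]
orientation: [-3.141, 0.0, 0.645]
force: [-1.2, 0.0, -3.9]
width: 0.26
finger_force: 98.6
```

```bash
python3 st.py
```

```text
{'t': 15.625, 'eef_pos': [495.224, -234.998, 224.976], 'orientation': [-3.141, 0.0, 0.645], 'force': [-1.207, 0.046, -3.874], 'ft_torque': [-0.483, 0.572, -0.019], 'width': 0.26, 'finger_force': 98.6}
```

Emit:
play_rows(
  motion=[
    {"travel":[0,0,-0.4],"spin":0},
    {"travel":[0,0,-0.8],"spin":0},
    {"travel":[0,0,-0.8],"spin":0},
  ],
)

```text
t: 16.0
eef_pos: [495.1, -235.0, 225.7]
orientation: [-3.141, 0.001, 0.645]
force: [-1.7, -0.9, -6.0]
width: 0.263
finger_force: 98.4
```

```bash
python3 st.py
```

```text
{'t': 16.0, 'eef_pos': [495.076, -235.026, 225.708], 'orientation': [-3.141, 0.001, 0.645], 'force': [-1.674, -0.86, -6.037], 'ft_torque': [-0.801, 1.066, -0.018], 'width': 0.263, 'finger_force': 98.352}
```

The gasket is touched at about 3 N, with TCP z at 225. So the lugs are above the ledges, and the swing to the right can start.

Emit:
play_rows(
  motion=[
    {"travel":[0,0,-0.4],"spin":0},
    {"travel":[0.1,5.1,-0.4],"spin":-0.035},
    {"travel":[0.4,10.2,-0.4],"spin":-0.07},
    {"travel":[0.4,10.2,-0.4],"spin":-0.07},
  ],
)

```text
t: 16.5
eef_pos: [502.1, -243.0, 226.2]
orientation: [-3.141, -0.0, 0.716]
force: [-1.4, 2.1, -7.2]
width: 0.262
finger_force: 98.3
```

```bash
python3 st.py
```

```text
{'t': 16.5, 'eef_pos': [502.114, -242.997, 226.168], 'orientation': [-3.141, -0.0, 0.716], 'force': [-1.368, 2.106, -7.241], 'ft_torque': [-0.235, 0.896, 0.23], 'width': 0.262, 'finger_force': 98.267}
```

Emit:
play_rows(
  motion=[
    {"travel":[0.1,4.3,0],"spin":-0.029},
    {"travel":[0.25,8.5,0],"spin":-0.058},
    {"travel":[0.6,12.8,0],"spin":-0.087},
    {"travel":[0.6,12.8,0],"spin":-0.087},
  ],
)

```text
t: 17.0
eef_pos: [510.8, -252.4, 226.2]
orientation: [3.141, 0.0, 0.802]
force: [-1.0, 2.3, -8.6]
width: 0.256
finger_force: 98.3
```

```bash
python3 st.py
```

```text
{'t': 17.0, 'eef_pos': [510.832, -252.416, 226.218], 'orientation': [3.141, 0.0, 0.802], 'force': [-1.0, 2.332, -8.584], 'ft_torque': [-0.313, 0.847, 0.233], 'width': 0.256, 'finger_force': 98.27}
```

Emit:
play_rows(
  motion=[
    {"travel":[0.1,4.3,0],"spin":-0.029},
    {"travel":[0.25,8.5,0],"spin":-0.058},
    {"travel":[0.6,12.8,0],"spin":-0.087},
    {"travel":[0.6,12.8,0],"spin":-0.087},
  ],
)

```text
t: 17.5
eef_pos: [520.4, -260.8, 226.2]
orientation: [-3.142, 0.0, 0.889]
force: [-2.4, 1.8, -9.3]
width: 0.253
finger_force: 98.3
```

```bash
python3 st.py
```

```text
{'t': 17.5, 'eef_pos': [520.398, -260.836, 226.188], 'orientation': [-3.142, 0.0, 0.889], 'force': [-2.38, 1.818, -9.284], 'ft_torque': [-0.355, 0.993, 0.267], 'width': 0.253, 'finger_force': 98.272}
```

Emit:
play_rows(
  motion=[
    {"travel":[0.1,4.3,0],"spin":-0.029},
    {"travel":[0.25,8.5,0],"spin":-0.058},
    {"travel":[0.6,12.8,0],"spin":-0.087},
    {"travel":[0.6,12.8,0],"spin":-0.087},
  ],
)

```text
t: 18.0
eef_pos: [530.8, -268.4, 226.2]
orientation: [3.141, 0.0, 0.976]
force: [-2.1, 2.3, -7.3]
width: 0.262
finger_force: 98.4
```

```bash
python3 st.py
```

```text
{'t': 18.0, 'eef_pos': [530.811, -268.442, 226.23], 'orientation': [3.141, 0.0, 0.976], 'force': [-2.095, 2.25, -7.267], 'ft_torque': [-0.371, 0.839, 0.271], 'width': 0.262, 'finger_force': 98.363}
```

Emit:
play_rows(
  motion=[
    {"travel":[0.1,4.3,-0.2],"spin":-0.029},
    {"travel":[0.25,8.5,-0.4],"spin":-0.058},
    {"travel":[0.6,12.8,-0.6],"spin":-0.087},
    {"travel":[0.6,12.8,-0.6],"spin":-0.087},
  ],
)

```text
t: 18.5
eef_pos: [541.8, -275.2, 226.9]
orientation: [3.141, 0.0, 1.063]
force: [-2.4, 0.1, -7.2]
width: 0.257
finger_force: 98.4
```

```bash
python3 st.py
```

```text
{'t': 18.5, 'eef_pos': [541.785, -275.151, 226.854], 'orientation': [3.141, 0.0, 1.063], 'force': [-2.392, 0.11, -7.179], 'ft_torque': [-0.561, 0.801, 0.166], 'width': 0.257, 'finger_force': 98.355}
```

Emit:
play_rows(
  motion=[
    {"travel":[0.1,4.3,-0.2],"spin":-0.029},
    {"travel":[0.25,8.5,-0.4],"spin":-0.058},
    {"travel":[0.6,12.8,-0.6],"spin":-0.087},
    {"travel":[0.6,12.8,-0.6],"spin":-0.087},
  ],
)

```text
t: 19.0
eef_pos: [553.2, -280.8, 227.4]
orientation: [3.141, 0.0, 1.15]
force: [-2.0, -1.4, -7.7]
width: 0.262
finger_force: 98.3
```

```bash
python3 st.py
```

```text
{'t': 19.0, 'eef_pos': [553.246, -280.845, 227.436], 'orientation': [3.141, 0.0, 1.15], 'force': [-1.989, -1.356, -7.672], 'ft_torque': [-0.74, 0.636, 0.132], 'width': 0.262, 'finger_force': 98.347}
```

Emit:
play_rows(
  motion=[
    {"travel":[0.1,4.3,-0.2],"spin":-0.029},
    {"travel":[0.25,8.5,-0.4],"spin":-0.058},
    {"travel":[0.6,12.8,-0.6],"spin":-0.087},
    {"travel":[0.6,12.8,-0.6],"spin":-0.087},
  ],
)

```text
t: 19.5
eef_pos: [565.2, -285.5, 228.0]
orientation: [3.141, 0.0, 1.237]
force: [-2.2, -1.4, -7.9]
width: 0.255
finger_force: 98.4
```

```bash
python3 st.py
```

```text
{'t': 19.5, 'eef_pos': [565.203, -285.475, 228.015], 'orientation': [3.141, 0.0, 1.237], 'force': [-2.205, -1.429, -7.928], 'ft_torque': [-0.912, 0.67, 0.148], 'width': 0.255, 'finger_force': 98.374}
```

Emit:
play_rows(
  motion=[
    {"travel":[0.1,4.3,0],"spin":-0.029},
    {"travel":[0.2,7.7,0],"spin":-0.052},
    {"travel":[0.2,7.7,0],"spin":-0.052},
  ],
)

```text
t: 19.88
eef_pos: [572.4, -287.8, 228.0]
orientation: [3.142, 0.0, 1.289]
force: [-2.7, -1.1, -9.2]
width: 0.266
finger_force: 98.4
```

```bash
python3 st.py
```

```text
{'t': 19.875, 'eef_pos': [572.427, -287.786, 228.02], 'orientation': [3.142, 0.0, 1.289], 'force': [-2.667, -1.084, -9.17], 'ft_torque': [-0.906, 0.671, 0.096], 'width': 0.266, 'finger_force': 98.384}
```

Emit:
play_rows(
  motion=[
    {"travel":[0.1,3.9,0],"spin":-0.026},
    {"travel":[0.2,7.7,0],"spin":-0.052},
    {"travel":[0.2,7.7,0],"spin":-0.052},
  ],
)

```text
t: 20.25
eef_pos: [579.8, -289.7, 228.0]
orientation: [-3.142, 0.0, 1.341]
force: [-2.6, -2.9, -8.9]
width: 0.255
finger_force: 98.4
```

```bash
python3 st.py
```

```text
{'t': 20.25, 'eef_pos': [579.755, -289.71, 227.965], 'orientation': [-3.142, 0.0, 1.341], 'force': [-2.623, -2.946, -8.936], 'ft_torque': [-1.073, 0.784, 0.214], 'width': 0.255, 'finger_force': 98.383}
```

Emit:
play_rows(
  motion=[
    {"travel":[0.1,2.6,0],"spin":-0.017},
    {"travel":[0.1,5.1,0],"spin":-0.035},
    {"travel":[0.1,5.1,0],"spin":-0.035},
  ],
)

```text
t: 20.62
eef_pos: [584.1, -290.8, 227.8]
orientation: [-3.14, 0.0, 1.376]
force: [-6.7, -1.8, -9.0]
width: 0.257
finger_force: 98.4
```

```bash
python3 st.py
```

```text
{'t': 20.625, 'eef_pos': [584.097, -290.774, 227.77], 'orientation': [-3.14, 0.0, 1.376], 'force': [-6.675, -1.798, -9.038], 'ft_torque': [-0.969, 1.369, 0.323], 'width': 0.257, 'finger_force': 98.444}
```

Emit:
play_rows(
  motion=[
    {"travel":[0,2.6,0],"spin":-0.017},
    {"travel":[0,2.6,0],"spin":-0.017},
  ],
)

```text
t: 20.88
eef_pos: [586.3, -291.3, 227.6]
orientation: [-3.14, 0.0, 1.393]
force: [-8.5, -1.8, -8.5]
width: 0.26
finger_force: 98.5
```

```bash
python3 st.py
```

```text
{'t': 20.875, 'eef_pos': [586.312, -291.256, 227.626], 'orientation': [-3.14, 0.0, 1.393], 'force': [-8.463, -1.777, -8.457], 'ft_torque': [-0.846, 1.709, 0.495], 'width': 0.26, 'finger_force': 98.522}
```

Emit:
play_rows(
  motion=[
    {"travel":[0,2.6,0],"spin":-0.017},
    {"travel":[0.1,5.1,0],"spin":-0.035},
    {"travel":[0.1,5.1,0],"spin":-0.035},
  ],
)

```text
t: 21.25
eef_pos: [589.9, -291.7, 227.1]
orientation: [-3.136, -0.001, 1.426]
force: [-18.2, 1.8, -6.1]
width: 0.256
finger_force: 99.0
```

```bash
python3 st.py
```

```text
{'t': 21.25, 'eef_pos': [589.935, -291.726, 227.129], 'orientation': [-3.136, -0.001, 1.426], 'force': [-18.205, 1.808, -6.082], 'ft_torque': [0.079, 3.433, -0.052], 'width': 0.256, 'finger_force': 99.022}
```

The stop is reached: tangential force climbed to 18 N at handle yaw of about 78°. Relaxing the load, then releasing.

Emit:
play_rows(
  motion=[
    {"travel":[0,-2.6,0],"spin":0.017},
    {"travel":[0.1,-6,0],"spin":0.04},
    {"travel":[0.1,-6,0],"spin":0.04},
  ],
)

```text
t: 21.62
eef_pos: [585.7, -291.1, 227.9]
orientation: [-3.141, 0.0, 1.387]
force: [-7.2, -2.6, -8.4]
width: 0.26
finger_force: 98.8
```

```bash
python3 st.py
```

```text
{'t': 21.625, 'eef_pos': [585.736, -291.08, 227.927], 'orientation': [-3.141, 0.0, 1.387], 'force': [-7.155, -2.592, -8.397], 'ft_torque': [-1.063, 1.284, 0.694], 'width': 0.26, 'finger_force': 98.836}
```

Emit:
play_rows(
  motion=[
    {"travel":[0,-2.5,0],"spin":0.017},
    {"travel":[0,-2.5,0],"spin":0.017},
  ],
)

```text
t: 21.88
eef_pos: [583.6, -290.6, 228.0]
orientation: [-3.141, 0.0, 1.371]
force: [-4.8, -2.7, -7.2]
width: 0.258
finger_force: 98.9
```

```bash
python3 st.py
```

```text
{'t': 21.875, 'eef_pos': [583.585, -290.597, 228.038], 'orientation': [-3.141, 0.0, 1.371], 'force': [-4.846, -2.711, -7.188], 'ft_torque': [-1.082, 1.039, 0.725], 'width': 0.258, 'finger_force': 98.901}
```

Good. Releasing slowly.

Emit:
play_rows(
  motion=[
    {"travel":[0,0,0],"spin":0},
    {"travel":[0,0,0],"spin":0},
    {"travel":[0,0,0],"spin":0},
    {"travel":[0,0,0],"spin":0},
    {"travel":[0,0,0],"spin":0},
  ],
  gripper=0,
)

```text
t: 22.5
eef_pos: [583.9, -290.6, 228.1]
orientation: [3.141, 0.0, 1.371]
force: [-0.2, 1.5, 0.5]
width: 1.001
finger_force: 0.0
```

Emit:
play_rows(
  motion=[
    {"travel":[-10,0,0],"spin":0},
    {"travel":[-25,0,0],"spin":0},
    {"travel":[-50,0,0],"spin":0},
    {"travel":[-80,0,0],"spin":0},
    {"travel":[-110,0,-10],"spin":0},
    {"travel":[-135,0,-40],"spin":0},
    {"travel":[-135,0,-40],"spin":0},
  ],
)

```text
t: 23.38
eef_pos: [555.5, -427.1, 270.3]
orientation: [3.139, 0.003, 1.366]
force: [0.2, 0.6, -0.4]
width: 0.997
finger_force: 0.0
```

```bash
python3 st.py; python3 snap.py w7
python3 - <<'E'
import numpy as np,cv2
from h import *
from workcell import arm
p,d=arm.camera("scene");m=arm.camera_model("scene")
np.savez("scene7.npz",p=p,d=d,**{k:np.array(v) for k,v in m.items()})
a=np.load("w7.npz")['p'];b=cv2.resize(p[100:260,170:340],(408,384),interpolation=cv2.INTER_CUBIC)
c=np.hstack([a,b]);c=cv2.resize(c,(800,int(384*800/c.shape[1])));cv2.imwrite("pics/fin.png",c[:,:,::-1])
E
```

```text
{'t': 23.375, 'eef_pos': [555.537, -427.103, 270.325], 'orientation': [3.139, 0.003, 1.366], 'force': [0.202, 0.631, -0.409], 'ft_torque': [-0.008, -0.025, -0.011], 'width': 0.997, 'finger_force': 0.0}
{'t': np.float64(23.375), 'eef_pos': array([ 555.537, -427.103,  270.325]), 'orientation': array([3.139e+00, 3.000e-03, 1.366e+00]), 'force': array([ 0.202,  0.631, -0.409]), 'ft_torque': array([-0.008, -0.025, -0.011]), 'qpos': array([ 0.107,  0.577,  0.676,  1.604, -0.392,  1.097,  0.679])}
```

View pics/fin.png

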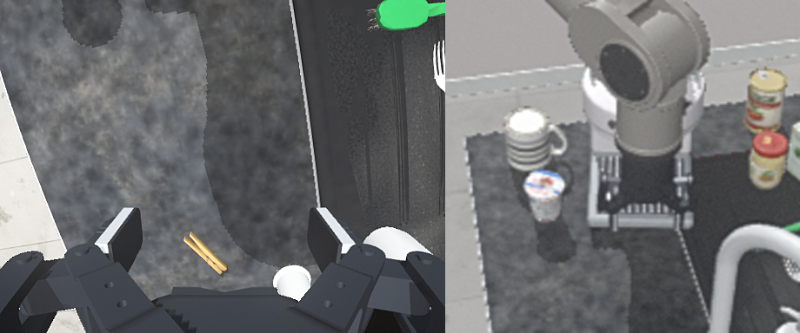

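The arm hides the group, but nothing lies on the tray or the worktop. I'll back off and check the handle's angle and height by depth.

Emit:
play_rows(
  motion=[
    {"travel":[-50,0,-20],"spin":0},
    {"travel":[-100,0,-40],"spin":0},
    {"travel":[-150,0,-60],"spin":0},
    {"travel":[-190,-10,-80],"spin":0},
    {"travel":[-190,-10,-80],"spin":0},
  ],
)

```text
t: 24.1
eef_pos: [506.6, -610.3, 348.4]
orientation: [-3.141, 0.002, 1.366]
force: [-0.6, 0.1, -0.1]
width: 1.002
finger_force: 0.0
```

```bash
python3 - <<'E'
import numpy as np,cv2
from h import *
from workcell import arm
M=np.array([613,-147.]);ims=[]
for n in("scene","top"):
    p,d=arm.camera(n);m=arm.camera_model(n)
    np.savez(n+"8.npz",p=p,d=d,**{k:np.array(v) for k,v in m.items()})
    p,W=world(None,n+"8.npz");r=np.hypot(W[...,0]-M[0],W[...,1]-M[1]);k=(r<160)&(W[...,2]>140)&(W[...,2]<200)&(W[...,1]<-240)&(r>107)
    Q=W[k];print(n,k.sum())
    if len(Q): print(np.median(Q,0).round(1),'z',np.percentile(Q[:,2],[10,50,90]).round(1),'rmax',r[k].max().round(),'az',np.degrees(np.arctan2(*(M-np.median(Q[:,:2],0))[::-1])).round(1))
    c=p[100:260,170:340] if n=="scene" else p[110:260,110:280]
    ims.append(cv2.resize(c,(400,380),interpolation=cv2.INTER_CUBIC))
cv2.imwrite("pics/fin2.png",np.hstack(ims)[:,:,::-1])
E
python3 st.py
```

```text
scene 0
top 165
[ 584.4 -273.4  177.8] z [173.2 177.8 180.2] rmax 153.0 az 77.2
{'t': 24.2, 'eef_pos': [509.532, -606.801, 346.872], 'orientation': [-3.141, -0.001, 1.371], 'force': [0.258, -0.029, -0.339], 'ft_torque': [0.007, -0.004, 0.011], 'width': 1.003, 'finger_force': 0.0}
```

View pics/fin2.png

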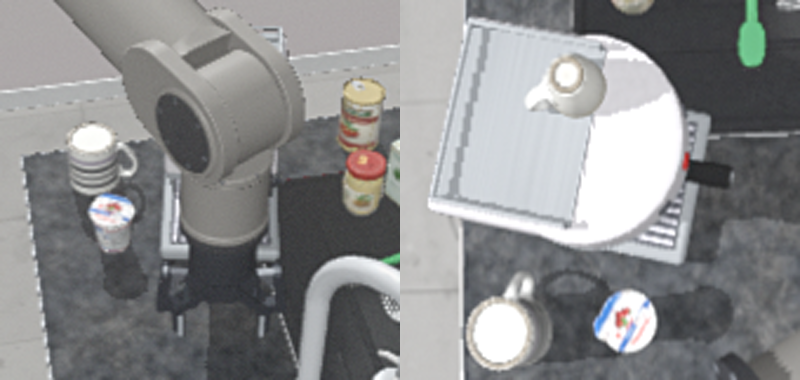

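The top view shows the handle still out in front of the hood at (710,173), with the cup, tub and mug in place. Its top is at z = 178 (179 expected when locked) and its yaw is 77°, at the stop. Handing in.

```bash
python3 -c "
from workcell import arm
print(arm.finish_job())"
```

```text
the job is handed in; nothing more can be done
None
```

The portafilter is locked in the group with its handle swung right to the stop, the arm is clear, and the cup, tub and mug stand where they were; I handed the job in at about 24 s, holding the gripper vertical near the handle's end because the moves allow no lean, and I felt no knock on the machine.

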